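Seat the honey pump head on its pegged foot

TASK

Put the honey pump head, the aluminium unit whose long flange has two holes, onto its foot in the sliding tray: lower it, without dropping it, over the two upright pegs until the flange lies flat on the foot plate, then let go. Leave the similar unit with the plain round flange (a blank cover) where it lies.

Things in the scene. Friction and masses are not known exactly. Their poses are not given: they have to be found in the camera images.
- pump_head: Pump head, loose, 0.45-0.8 kg, standing on the cart top. Aluminium flange 164 mm (x) by 76 (y), 10 thick, with two 30 mm holes at x = +-58, y = 0. Hub, 60 mm diameter, up to z = 48; pipe stubs (22 mm diameter, at z = 28) out to y = +-48. On the hub a black grip block. Origin: centre of the flange's underside; z up. Same after half a turn, may go on either way round.
- head_grip (a point): Point on the pump head, 72 mm straight above its origin, in the black grip block: 60 mm along the head's x, 34 mm along its y (grip across this), from z = 47 to 91 mm above the flange's underside.
- pump_foot (a point): Pump foot: dark steel plate 190 mm (x) by 96 (y), 12 thick, fixed in a low tray. Pegs at x = +-58, y = 0: 18 mm thick to 8 mm above the plate, tapering to 8 mm at the tips 30 mm above it. Origin: centre of its underside, 16 mm above the cart top; z up; head lies on its top, z = +12 mm. Tray rim is lower than that; the tray slides along x (stiff, 8 N), may be left anywhere.
- blank_cover: Blank cover, bystander, loose: same hub and black grip block as the pump head, but on a plain round flange, 120 mm diameter, 10 thick, without holes or pipe stubs; 91 mm high. Origin: centre of its underside. It and the pump head stand in either order in two places to the left of the tray, seen from the robot. Leave it alone.
There are look-alikes about, which are no part of the job. What is shaped like the pump_head but pink or purple is not meant.

How it is judged:
By the outcome, as a careful person would: the job done as asked, in the order asked, and still so for the second after the job is handed in, with the robot touching nothing.
It also fails if it takes over 38 s, if anything falls off the work surface, if the arm or the gripper's body presses on something with over 40 N, if the wrist force passes 120 N, or if a joint passes its speed limit or range.

ROBOT

A 7-joint arm with a two-finger parallel gripper is mounted at the origin on the work surface. World frame = base frame: x ahead of the robot, y to its left, z up, the work surface at z = 0. Lengths are in m, angles in rad, forces in N, time in s.
With the tool pointing down it reaches from about 0.4 to 0.9 m from the base axis. Payload 5.5 kg.
Tool frame: the origin (TCP) lies on the centre line of the jaws, within the pads' length; the fingertips stand 25 mm ahead of it and the grasp point (between the pads) lies 6 mm ahead of it; z points along the fingers, y is the direction in which the jaws open and shut (so a half turn about z gives the same grasp; the last joint's range is limited). The gripper opens to 92 mm and grips with 3 to 60 N. Pads are 19 mm wide; open, the fingers measure 130 mm over their backs; the gripper's body (75 mm by 190 mm) begins 47 mm behind the grasp point.
Start: joints at [-1.07, 0.501, -0.427, 1.55, 0.221, 1.138, -0.21], TCP at [0.153, 0.632, 0.252] pointing down, gripper open.
Joint ranges: [-2.88, 2.88], [-0.31, 2.03], [-1.54, 1.56], [0.2, 2.42], [-1.41, 4.55], [0.19, 2.02], [-2.57, 2.57]. Speed limits (rad/s): [2.57, 2.57, 3.14, 3.14, 3.14, 3.14, 3.14].

INTERFACE

Orientations are given as a unit quaternion [x, y, z, w].
In Python, from rig import env gives the robot as it stands.
- The arm moves only by the tool jog_arm, never from a script. Its argument "moves" is text: rows parted by semicolons, each of 7 numbers parted by spaces: the shift along the tool's x, y, z in cm, then the turn, a rotation vector about the tool's x, y, z in degrees, then the opening, from 0 (shut) to 1 (fully open). A call has exactly 5 rows; each row is the pose to reach, as a shift and turn from the pose commanded when the call began, along the tool's axes at that moment; what a row does not reach only later rows make up. A row lasts 1/12 s, in which the tool goes at most 41.7 mm and 7.16 degrees, less where a joint would pass 70% of its speed; a pose out of reach is approached as far as the arm can. A call with a gripper value outside its range is refused whole. The fingers move at their own pace and stop on an object; "force" is the grip in N (left out, the last holds). Time passes only in rows, so rows that repeat a pose let the fingers close, or fill a call up. It gives the time, the measured TCP pose, the force and the opening at its end, in the units of the state.
- env.get_state(): the state, without advancing time (a new reading comes with each control period).
- env.read_camera(name): name is "side" or "top"; returns a dict with "frame" (400x640x3 uint8, blue, green, red), "vertical_fov" (degrees; the focal length in pixels is half the picture's height over the tangent of half this angle, whatever the lens; pixels are square), "cx", "cy" (the principal point, pixels), "D" ([k1, k2, p1, p2, k3] as OpenCV has them; the pictures are not rectified), "extrinsics" (4x4, takes a point from camera to world coordinates). Camera axes: x right, y down, z forward; pixel columns grow to the right and rows downward; lengths in m; the calibration is good to about 2 mm. A picture is of the moment at which its call begins. There is no depth.
- env.close_job(): hands the job in, once; it reports no verdict.
The state is a dict: "time_s": time; "q": joint angles; "joint_velocities": joint speeds; "joint_torque": joint torques, N m; "eef_pos": TCP position; "eef_rot": TCP orientation; "contact_force": force on the tool from outside, world axes, zero at the start; "wrist_torque": the same for the moment, N m; "opening": finger opening in m.
Only numpy, scipy, OpenCV 4.12 (cv2) and the standard library are available. Lean on these libraries where they do the work, as an engineer would, in place of code of your own. Each camera call takes 0.05 s, during which the arm holds its last target.

## Working session

There is one attempt and no reset: what is moved stays moved. The work goes in short steps, Python scripts to look and compute and a tool call to move; the robot and the scene stay as the last step left them, time stands still between calls to the robot, and variables do not carry over. Pictures are saved under pics/ and viewed, and the job is handed in when it is done.

Besides the shell and the picture viewer there is one more tool, called after "Call:" as name(argument=value, ...) on one line, values as JSON. jog_arm: Moves the arm, as the interface text tells. Its arguments: {"type":"object","properties":{"moves":{"type":"string"},"force":{"type":"number"}},"required":["moves"]}

```bash
mkdir -p pics; ls
cat > h.py <<'E'
import numpy as np, cv2
from rig import env
def cam(n,save=None):
    c=env.read_camera(n)
    if save: cv2.imwrite('pics/'+save,c['frame'])
    return c
def K(c):
    h=c['frame'].shape[0]; f=h/2/np.tan(np.radians(c['vertical_fov'])/2)
    return np.array([[f,0,c['cx']],[0,f,c['cy']],[0,0,1.]])
def plane(c,uv,z):
    p=cv2.undistortPoints(np.array(uv,float).reshape(-1,1,2),K(c),np.array(c['D'],float)).reshape(-1,2)
    T=np.array(c['extrinsics']); d=np.c_[p,np.ones(len(p))]@T[:3,:3].T; o=T[:3,3]
    return o+d*((z-o[2])/d[:,2])[:,None]
def proj(c,P):
    T=np.linalg.inv(np.array(c['extrinsics'])); 
    r,_=cv2.Rodrigues(T[:3,:3]); return cv2.projectPoints(np.array(P,float).reshape(-1,1,3),r,T[:3,3],K(c),np.array(c['D'],float))[0].reshape(-1,2)
E
python3 - <<'E'
from h import *
s=env.get_state(); print({k:np.round(v,3) for k,v in s.items()})
for n in ('top','side'):
    c=cam(n,n+'0.png'); print(n,c['vertical_fov'],c['cx'],c['cy'],c['D'],np.round(c['extrinsics'],3))
E
```

```text
pics
{'time_s': np.float64(0.0), 'q': array([-1.07 ,  0.502, -0.427,  1.551,  0.221,  1.138, -0.21 ]), 'joint_velocities': array([ 0.   ,  0.002, -0.001, -0.001, -0.   , -0.   , -0.   ]), 'joint_torque': array([-0.0000e+00, -5.6658e+01, -5.8160e+00, -2.7911e+01, -6.9000e-02,
        3.1000e-02,  0.0000e+00]), 'eef_pos': array([0.153, 0.631, 0.251]), 'eef_rot': array([ 0.119,  0.993, -0.001, -0.   ]), 'contact_force': array([ 0.302,  0.165, -0.732]), 'wrist_torque': array([ 0.033, -0.013,  0.004]), 'opening': np.float64(0.092)}
top 52.940499434744 320.48937810973064 197.48988493082294 [-0.09693157  0.          0.          0.          0.        ] [[ 0.009 -0.999  0.048  0.379]
 [-1.    -0.009  0.003  0.101]
 [-0.002 -0.048 -0.999  1.135]
 [ 0.     0.     0.     1.   ]]
side 50.28460416331588 319.46752568712463 193.1438729706856 [-0.08325042  0.          0.          0.          0.        ] [[ 0.982 -0.152  0.11   0.296]
 [-0.187 -0.74   0.646 -0.644]
 [-0.017 -0.655 -0.755  0.998]
 [ 0.     0.     0.     1.   ]]
```

View pics/top0.png

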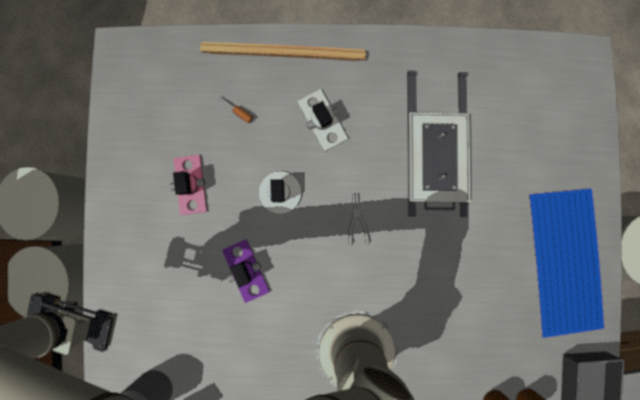

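View pics/side0.png

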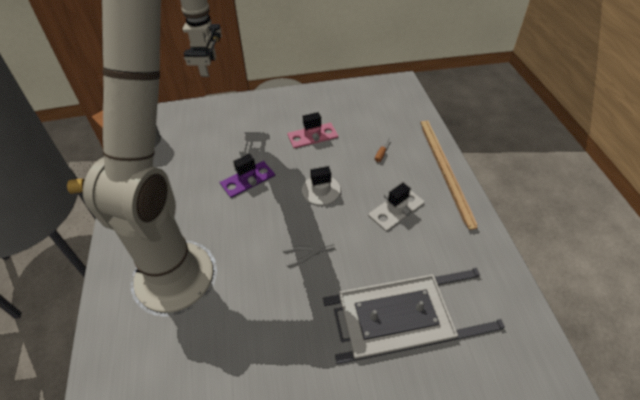

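The top view shows four candidates. The aluminium unit at (322,120) has a long flange with two holes. The round-flange one at (280,190) is the blank cover, and the pink (190,185) and purple (247,270) ones are look-alikes. The first fits the description. The foot with its pegs is at (440,157). I'll check the unit and the foot in an enlarged crop.

Run:
```python
from h import *
t=cv2.imread('pics/top0.png'); s=cv2.imread('pics/side0.png')
r=lambda a:cv2.resize(a,(395,290),interpolation=cv2.INTER_CUBIC)
a=np.vstack([np.hstack([r(t[82:158,270:373]),r(t[105:211,372:516][:, :])]),np.hstack([r(s[165:241,350:453]),r(s[270:364,335:463])])])
print(a.shape); cv2.imwrite('pics/crop0.png',a)
```

```text
(580, 790, 3)
```

View pics/crop0.png

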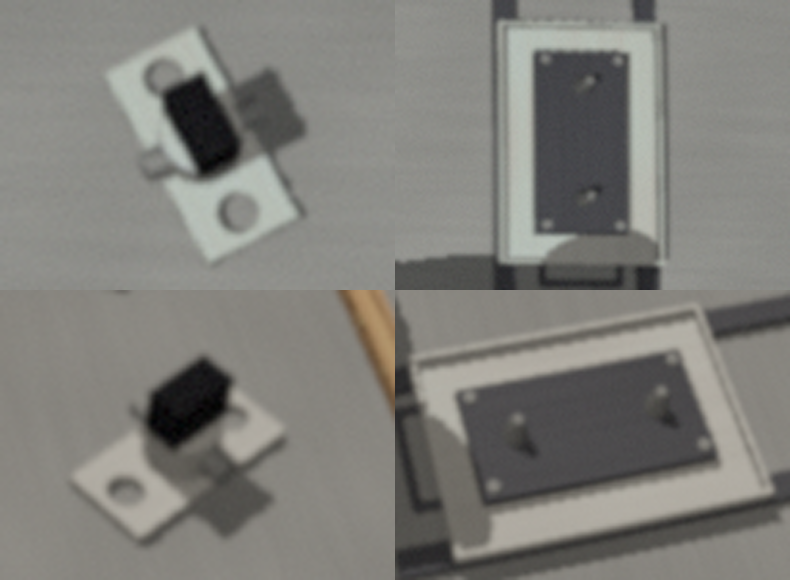

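The crop confirms it: a bare aluminium flange with two holes, a stub and a black block. Next I'll measure.

```bash
cat > m.py <<'E'
from h import *
def order(P):
    c=P.mean(0); return P
def head(c,roi,z,thr):
    x0,x1,y0,y1=roi; S=6
    im=cv2.resize(c['frame'][y0:y1,x0:x1],None,fx=S,fy=S,interpolation=cv2.INTER_CUBIC)
    g=cv2.GaussianBlur(cv2.cvtColor(im,cv2.COLOR_BGR2GRAY),(0,0),3)
    m=thr(g).astype(np.uint8)*255
    return im,m
def px(p,roi,S=6): return (np.array(p,float)+0.5)/S-0.5+np.array([roi[0],roi[2]])
def rect(P):
    # P Nx2 mm world; min area rect
    return cv2.minAreaRect(P.astype(np.float32))
E
python3 - <<'E'
from m import *
top=cam('top'); side=cam('side')
out=[]
for nm,c,hr,fr in (('top',top,(285,360,80,160),(412,470,112,202)),('side',side,(360,435,178,235),(350,445,285,345))):
    # foot: dark plate
    im,m=head(c,fr,0.028,lambda g:g<115)
    g=cv2.cvtColor(im,cv2.COLOR_BGR2GRAY)
    m=cv2.morphologyEx(m,cv2.MORPH_CLOSE,np.ones((31,31)))
    m=cv2.morphologyEx(m,cv2.MORPH_OPEN,np.ones((61,61)))
    cs,_=cv2.findContours(m,0,2); k=max(cs,key=cv2.contourArea)
    w=plane(c,px(k[:,0],fr),0.028)[:,:2]*1000
    r=rect(w); print(nm,'foot',np.round(r[0],1),np.round(r[1],1),round(r[2],2), 'mean gray',g[g.shape[0]//2,g.shape[1]//2])
    cv2.drawContours(im,[k],-1,(0,0,255),1); out.append(im)
    im,m=head(c,hr,0.01,lambda g:g>148)
    g=cv2.cvtColor(im,cv2.COLOR_BGR2GRAY); print(np.percentile(g,[5,30,50,70,95]))
    cs,_=cv2.findContours(m,0,2); k=max(cs,key=cv2.contourArea)
    w=plane(c,px(k[:,0],hr),0.010)[:,:2]*1000
    r=rect(w); print(nm,'head',np.round(r[0],1),np.round(r[1],1),round(r[2],2))
    cv2.drawContours(im,[k],-1,(0,0,255),1); out.append(im)
H=max(o.shape[0] for o in out)
a=[cv2.copyMakeBorder(cv2.resize(o,None,fx=.66,fy=.66),0,int(290)-int(o.shape[0]*.66) if o.shape[0]*.66<290 else 0,0,0,cv2.BORDER_CONSTANT) for o in out]
a=[cv2.resize(o,(395,290)) for o in out]
cv2.imwrite('pics/cont1.png',np.vstack([np.hstack(a[:2]),np.hstack(a[2:])]))
E
```

```text
top foot [ 534.5 -243.8] [220.6 132.3] 1.12 mean gray 71
[ 63. 138. 140. 142. 185.]
top head [613.   80.6] [70.6 79.4] 27.48
side foot [ 530.2 -236.7] [223.7 108. ] 0.68 mean gray 74
[ 24. 130. 133. 135. 171.]
side head [612.8  80.6] [69.3 77.1] 28.44
```

View pics/cont1.png

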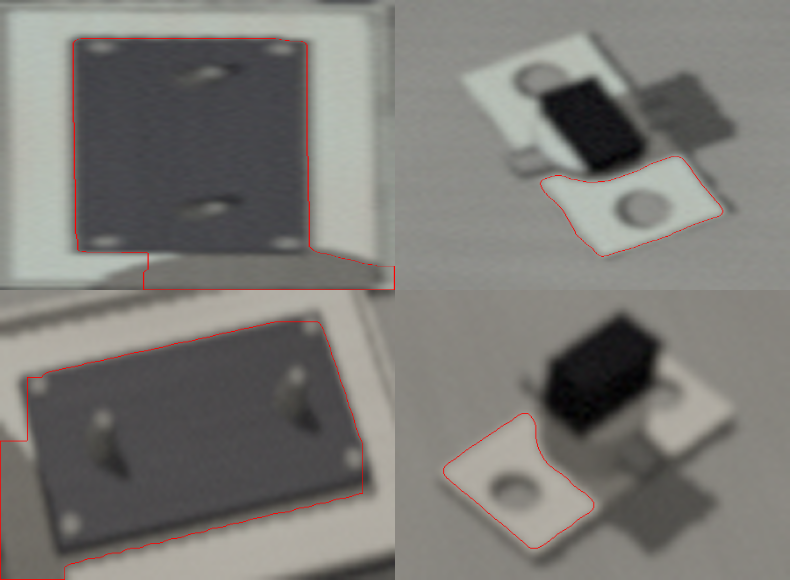

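Run:
```python
from m import *
top=cam('top'); side=cam('side')
out=[]
for nm,c,hr,fr in (('top',top,(285,360,80,160),(412,470,112,202)),('side',side,(360,435,178,235),(350,445,285,345))):
    im,m=head(c,fr,0.028,lambda g:g<95)
    m=cv2.morphologyEx(m,cv2.MORPH_CLOSE,np.ones((25,25)))
    m=cv2.morphologyEx(m,cv2.MORPH_OPEN,np.ones((71,71)))
    cs,_=cv2.findContours(m,0,2); k=max(cs,key=cv2.contourArea)
    w=plane(c,px(k[:,0],fr),0.028)[:,:2]*1000
    r=rect(w); print(nm,'foot',np.round(r[0],1),np.round(r[1],1),round(r[2],2))
    cv2.drawContours(im,[k],-1,(0,0,255),1); out.append(im)
    im,m=head(c,hr,0.01,lambda g:g>(155 if nm=='top' else 150))
    m=cv2.morphologyEx(m,cv2.MORPH_OPEN,cv2.getStructuringElement(2,(19,19)))
    cs,_=cv2.findContours(m,0,2); ks=[k for k in cs if cv2.contourArea(k)>1500]
    k=np.vstack(ks)
    w=plane(c,px(k[:,0],hr),0.010)[:,:2]*1000
    r=rect(w); print(nm,'head',np.round(r[0],1),np.round(r[1],1),round(r[2],2))
    cv2.drawContours(im,ks,-1,(0,0,255),1)
    bp=proj(c,np.c_[cv2.boxPoints(r)/1000,np.full(4,.01)]); 
    cv2.polylines(im,[np.int32((bp-[hr[0],hr[2]]+.5)*6-.5)],True,(0,255,0),1);out.append(im)
    # holes
    g=cv2.GaussianBlur(cv2.cvtColor(im,cv2.COLOR_BGR2GRAY),(0,0),2)
    # black block
    m=((im.max(2)<70)*255).astype(np.uint8); m=cv2.morphologyEx(m,cv2.MORPH_OPEN,np.ones((15,15)))
    cs,_=cv2.findContours(m,0,2);k=max(cs,key=cv2.contourArea); 
    w=plane(c,px(k[:,0],hr),0.091)[:,:2]*1000; r=rect(w);print('block',np.round(r[0],1),np.round(r[1],1),round(r[2],2))
a=[cv2.resize(o,(395,290)) for o in out]
cv2.imwrite('pics/cont2.png',np.vstack([np.hstack(a[:2]),np.hstack(a[2:])]))
```

```text
top foot [ 549.2 -227.5] [ 95.4 189.2] 89.36
top head [655.8 103.6] [166.   77.1] 28.41
block [649.  100.7] [67.4 36.1] 26.7
side foot [ 545.4 -233.4] [189.8  97.3] 0.0
side head [654.6 103.2] [163.8  76.5] 28.52
block [645.   83.4] [85.1 49.6] 29.19
```

View pics/cont2.png

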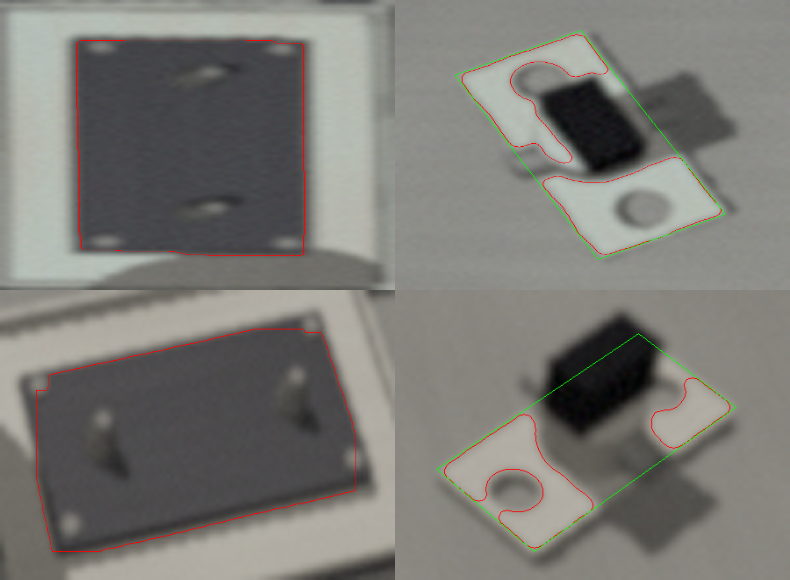

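Run:
```python
from m import *
t=cv2.imread('pics/top0.png'); s=cv2.imread('pics/side0.png')
def cr(im,x,y):
    a=cv2.resize(im[y:y+18,x:x+24],(384,288),interpolation=cv2.INTER_CUBIC); return cv2.convertScaleAbs(a,alpha=1.5)
a=np.vstack([np.hstack([cr(t,430,126),cr(t,430,168)]),np.hstack([cr(s,364,302),cr(s,409,294)])])
cv2.imwrite('pics/peg.png',a)
top=cam('top'); side=cam('side')
# predicted peg tips / bases for foot 549,-227.5,-0.6deg
for c in (top,side):
    P=[]
    for sx in(58,-58):
        for z in(28,58): P.append([(549.2+sx)/1e3,(-227.5-.01*sx)/1e3,z/1e3])
    print(np.round(proj(c,P),1))
```

```text
[[439.5 136.5]
 [442.7 134.3]
 [439.6 177.6]
 [442.8 176.5]]
[[419.  307.5]
 [421.  301.9]
 [373.2 316.1]
 [374.3 310.6]]
```

View pics/peg.png

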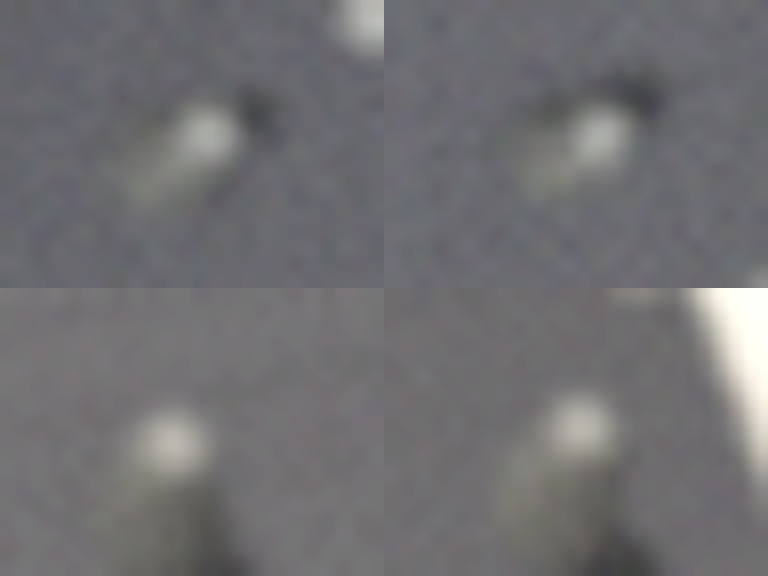

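Run:
```python
from m import *
top=cam('top'); side=cam('side')
for n,c,uv in (('t',top,[(442.75,133.9),(443.1,176.1)]),('s',side,[(420.8,302.25),(374.3,311.2)])):
    w=plane(c,uv,.058)*1000; d=w[0]-w[1]; print(n,np.round(w,1).tolist(),'mid',np.round(w.mean(0),1),'len',np.hypot(d[0],d[1]),'yaw',np.degrees(np.arctan2(d[1],d[0])))
from scipy.spatial.transform import Rotation as R
s=env.get_state(); M=R.from_quat(s['eef_rot']).as_matrix(); print(M.round(4),s['eef_pos'],s['time_s'])
```

```text
t [[608.4, -228.3, 58.0], [492.4, -227.8, 58.0]] mid [ 550.4 -228.    58. ] len 115.9701394283702 yaw -0.22125688628098653
s [[606.4, -228.8, 58.0], [490.9, -228.4, 58.0]] mid [ 548.7 -228.6   58. ] len 115.53039900576208 yaw -0.17851966387375043
[[-0.9719  0.2356  0.    ]
 [ 0.2356  0.9719  0.    ]
 [ 0.      0.     -1.    ]] [0.15310194 0.63170459 0.25173427] 0.5
```

The flange rectangles agree between the two views: head at (655, 103) mm, yaw 28.5°. The peg tips put the foot at (549.5, -228) mm, yaw -0.2°. I'm starting the approach.

Call:
jog_arm(moves="-2 -1.3 0.2 0 0 0 1; -5 -3.2 0.5 0 0 0 1; -8 -5.1 0.8 0 0 0 1; -11 -7 1.1 0 0 0 1; -14 -9 1.4 0 0 0 1")

```text
time_s: 0.92
eef_pos: [0.2689, 0.5102, 0.2377]
eef_rot: [0.118, 0.993, 0.0, 0.0]
contact_force: [1.5, 0.3, 0.6]
opening: 0.0922
```

Call:
jog_arm(moves="-3 -1.9 0.3 0 0 0 1; -6 -3.8 0.6 0 0 0 1; -9 -5.8 0.9 0 0 0 1; -12 -7.7 1.2 0 0 0 1; -15 -9.7 1.5 0 0 0 1")

```text
time_s: 1.33
eef_pos: [0.392, 0.3805, 0.2229]
eef_rot: [0.119, 0.993, 0.0, 0.0]
contact_force: [0.8, 0.5, -0.3]
opening: 0.0916
```

Call:
jog_arm(moves="-3 -1.9 0.3 0 0 0 1; -6 -3.8 0.6 0 0 0 1; -9 -5.8 0.9 0 0 0 1; -12 -7.7 1.2 0 0 0 1; -15 -9.7 1.5 0 0 0 1")

```text
time_s: 1.75
eef_pos: [0.515, 0.2509, 0.2079]
eef_rot: [0.118, 0.993, 0.0, 0.0]
contact_force: [0.3, 1.1, 0.9]
opening: 0.0917
```

Call:
jog_arm(moves="-3 -1.9 0.3 0 0 -5 1; -6 -3.8 0.6 0 0 -10 1; -9 -5.8 0.9 0 0 -15 1; -12 -7.7 1.2 0 0 -20 1; -15 -9.7 1.5 0 0 -25 1")

```text
time_s: 2.17
eef_pos: [0.6378, 0.1213, 0.1928]
eef_rot: [-0.101, 0.995, 0.0, 0.0]
contact_force: [0.9, 0.4, -0.0]
opening: 0.0918
```

```bash
cat > g.py <<'E'
from h import *
import sys
from scipy.spatial.transform import Rotation as R
def to(x,y,z,yawy):
    s=env.get_state(); M=R.from_quat(s['eef_rot']).as_matrix()
    a=np.degrees(np.arctan2(M[1,1],M[0,1]))
    print('t',s['time_s'],'pos',np.round(s['eef_pos']*1000,1),'tool-y yaw',round(a,2),'tilt z',M[:,2].round(4),'F',np.round(s['contact_force'],1),'open',s['opening'].round(4))
    d=M.T@(np.array([x,y,z])/1000-s['eef_pos'])*100
    print('d tool cm',d.round(2),'turn z',round(-((yawy-a+180)%360-180),2),'q',s['q'].round(2))
if __name__=='__main__': to(*map(float,sys.argv[1:]))
E
python3 g.py 655.2 103.4 79 118.45
```

```text
Traceback (most recent call last):
  File "g.py", line 10, in <module>
    if __name__=='__main__': to(*map(float,sys.argv[1:]))
                             ~~^^^^^^^^^^^^^^^^^^^^^^^^^^
  File "g.py", line 7, in to
    print('t',s['time_s'],'pos',np.round(s['eef_pos']*1000,1),'tool-y yaw',round(a,2),'tilt z',M[:,2].round(4),'F',np.round(s['contact_force'],1),'open',s['opening'].round(4))
                                                                                                                                                         ^^^^^^^^^^^^^^^^^^
AttributeError: 'float' object has no attribute 'round'
```

```bash
sed -i "s/s\['opening'\].round(4)/round(float(s['opening']),4)/" g.py
python3 g.py 655.2 103.4 79 118.45
```

```text
t 2.1667 pos [637.8 121.3 192.8] tool-y yaw 101.64 tilt z [ 4.e-04  3.e-04 -1.e+00] F [ 0.9  0.4 -0. ] open 0.0918
d tool cm [-1.33 -2.1  11.38] turn z -16.81 q [-0.02  0.54 -0.29  1.61  0.17  1.02  1.41]
```

Call:
jog_arm(moves="-0.5 -0.8 1 0 0 -4 1; -1 -1.6 2 0 0 -9 1; -1.33 -2.1 3.5 0 0 -14 1; -1.33 -2.1 5 0 0 -16.8 1; -1.33 -2.1 6 0 0 -16.8 1")

```text
time_s: 2.58
eef_pos: [0.6536, 0.1035, 0.1311]
eef_rot: [-0.244, 0.97, 0.0, -0.001]
contact_force: [-0.3, -0.1, -0.9]
opening: 0.0916
```

```bash
python3 g.py 655.2 103.4 79 118.45
python3 - <<'E'
from h import *
c=cam('side','s1.png'); t=cam('top','t1.png')
a=cv2.resize(c['frame'][120:270,320:520],(800,600)); cv2.imwrite('pics/s1c.png',a)
E
```

```text
t 2.5833 pos [653.6 103.5 131.1] tool-y yaw 118.2 tilt z [-1.5e-03 -1.0e-04 -1.0e+00] F [-0.3 -0.1 -0.9] open 0.0916
d tool cm [-0.14 -0.08  5.21] turn z -0.25 q [ 0.04  0.64 -0.33  1.61  0.24  0.93  1.68]
```

View pics/s1c.png

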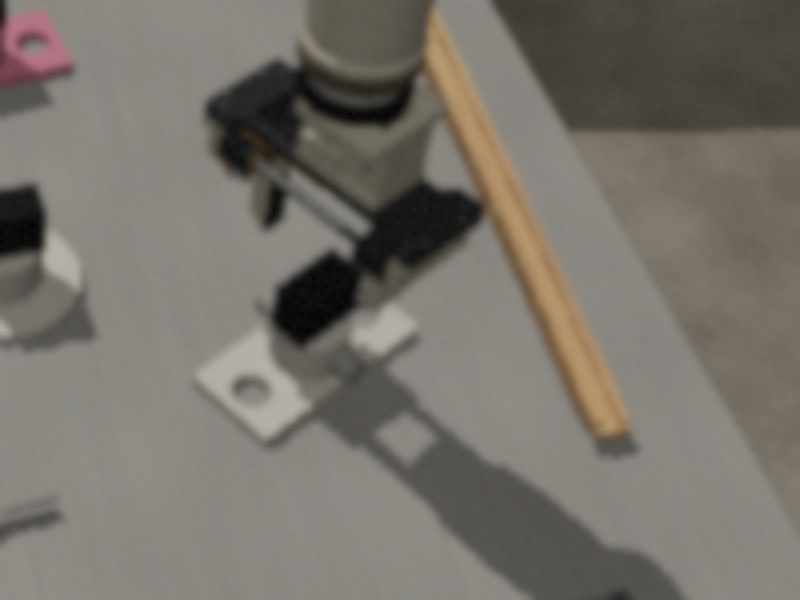

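The open jaws are aligned across the black block: fingers at about (265,200) and (390,265) in the crop, block at (320,295). Now I'll descend.

Call:
jog_arm(moves="0 0 1 0 0 0 1; 0 0 2.5 0 0 0 1; 0 0 4 0 0 0 1; 0 0 5 0 0 0 1; 0 0 5 0 0 0 1", force=35)

```text
time_s: 3.1
eef_pos: [0.6515, 0.1042, 0.0792]
eef_rot: [-0.244, 0.97, 0.0, -0.003]
contact_force: [0.0, -0.2, -0.1]
opening: 0.0917
```

```bash
python3 g.py 655.2 103.4 79 118.45
```

```text
t 3.1 pos [651.5 104.2  79.2] tool-y yaw 118.19 tilt z [-0.0053 -0.001  -1.    ] F [ 0.  -0.2 -0.1] open 0.0917
d tool cm [-0.29 -0.24  0.02] turn z -0.26 q [ 0.02  0.7  -0.31  1.64  0.27  0.85  1.66]
```

Call:
jog_arm(moves="-0.15 -0.1 0 0 0 0 1; -0.29 -0.22 0 0 0 0 1; -0.29 -0.22 0 0 0 0 1; -0.29 -0.22 0 0 0 0 1; -0.29 -0.22 0 0 0 0 1")

```text
time_s: 3.52
eef_pos: [0.658, 0.1039, 0.0834]
eef_rot: [-0.243, 0.97, -0.0, 0.001]
contact_force: [-0.1, 0.8, 0.3]
opening: 0.0916
```

```bash
python3 g.py 655.2 103.4 79 118.45
```

```text
t 3.5167 pos [658.  103.9  83.4] tool-y yaw 118.17 tilt z [ 1.1e-03  2.0e-04 -1.0e+00] F [-0.1  0.8  0.3] open 0.0916
d tool cm [0.27 0.08 0.44] turn z -0.28 q [ 0.02  0.7  -0.32  1.62  0.27  0.86  1.66]
```

Call:
jog_arm(moves="0.1 0.05 0.1 0 0 0 1; 0.2 0.05 0.2 0 0 0 1; 0.2 0.05 0.3 0 0 0 1; 0.2 0.05 0.3 0 0 0 1; 0.2 0.05 0.3 0 0 0 1")

```text
time_s: 3.93
eef_pos: [0.6554, 0.1034, 0.0795]
eef_rot: [-0.243, 0.97, 0.0, -0.0]
contact_force: [-0.3, -0.3, 1.3]
opening: 0.0922
```

```bash
python3 g.py 655.2 103.4 79 118.45
```

```text
t 3.9333 pos [655.4 103.4  79.5] tool-y yaw 118.18 tilt z [-3.e-04 -0.e+00 -1.e+00] F [-0.3 -0.3  1.3] open 0.0922
d tool cm [0.01 0.01 0.05] turn z -0.27 q [ 0.02  0.71 -0.31  1.63  0.27  0.85  1.66]
```

On target, so I'll close with 35 N.

Call:
jog_arm(moves="0 0 0 0 0 0 0; 0 0 0 0 0 0 0; 0 0 0 0 0 0 0; 0 0 0 0 0 0 0; 0 0 0 0 0 0 0", force=35)

```text
time_s: 4.35
eef_pos: [0.6555, 0.1035, 0.0797]
eef_rot: [-0.243, 0.97, 0.0, 0.0]
contact_force: [-0.6, 0.6, 0.3]
opening: 0.0631
```

Call:
jog_arm(moves="0 0 0 0 0 0 0; 0 0 0 0 0 0 0; 0 0 0 0 0 0 0; 0 0 0 0 0 0 0; 0 0 -0.3 0 0 0 0")

```text
time_s: 4.77
eef_pos: [0.6548, 0.1031, 0.0818]
eef_rot: [-0.243, 0.97, -0.0, -0.001]
contact_force: [-0.3, -0.0, -6.1]
opening: 0.0341
```

Call:
jog_arm(moves="0 0 -1 0 0 0 0; 0 0 -2.5 0 0 0 0; 0 0 -4.5 0 0 0 0; 0 0 -6.5 0 0 0 0; 0 0 -8 0 0 0 0")

```text
time_s: 5.18
eef_pos: [0.656, 0.1037, 0.1656]
eef_rot: [-0.244, 0.97, 0.0, 0.001]
contact_force: [0.4, 0.9, -4.8]
opening: 0.0335
```

```bash
python3 g.py 549.5 -228.2 172 89.5
python3 - <<'E'
from h import *
c=cam('side')
a=cv2.resize(c['frame'][80:260,300:540],(800,600)); cv2.imwrite('pics/s2c.png',a)
E
```

```text
t 5.1833 pos [656.  103.7 165.6] tool-y yaw 118.19 tilt z [ 1.8e-03  5.0e-04 -1.0e+00] F [ 0.4  0.9 -4.8] open 0.0335
d tool cm [ 25.07 -24.23  -0.68] turn z 28.69 q [ 0.04  0.6  -0.34  1.59  0.23  0.99  1.69]
```

View pics/s2c.png

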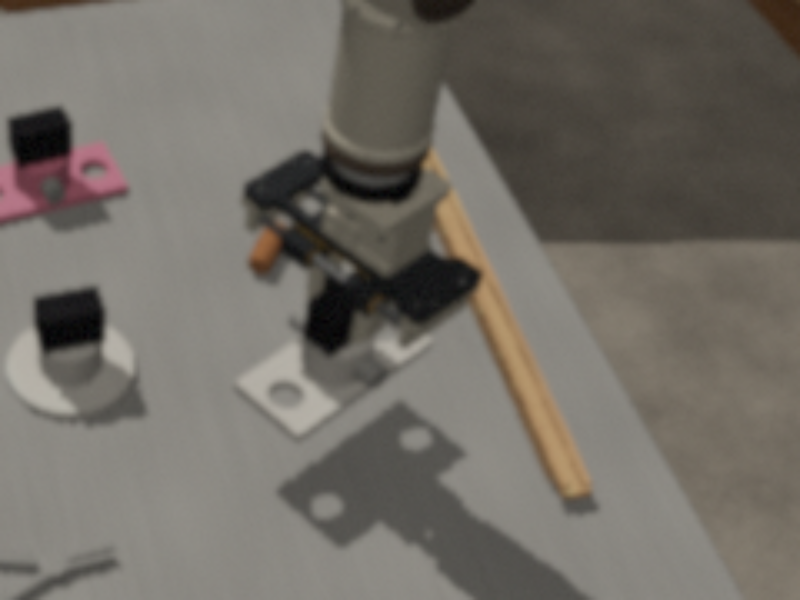

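The side view shows the head held level, with the shadow clear below it (flange around (330,385)) and the cover untouched. Carrying it to the foot.

Call:
jog_arm(moves="1 -1 0 0 0 0 0; 2.7 -2.6 -0.2 0 0 0 0; 4.5 -4.3 -0.4 0 0 0 0; 6.4 -6.2 -0.5 0 0 0 0; 8.4 -8.1 -0.6 0 0 0 0")

```text
time_s: 5.65
eef_pos: [0.6186, -0.0088, 0.1683]
eef_rot: [-0.244, 0.97, 0.0, -0.0]
contact_force: [0.8, -0.3, -5.1]
opening: 0.034
```

Call:
jog_arm(moves="2 -1.9 0 0 0 0 0; 4 -3.9 0 0 0 0 0; 6 -5.8 0 0 0 0 0; 8 -7.7 0 0 0 0 0; 9.5 -9.2 0 0 0 0 0")

```text
time_s: 6.07
eef_pos: [0.5773, -0.1369, 0.1682]
eef_rot: [-0.242, 0.97, -0.0, -0.001]
contact_force: [0.9, -0.5, -6.4]
opening: 0.034
```

Call:
jog_arm(moves="1.5 -1.5 0 0 0 5 0; 3 -3 0 0 0 11 0; 4.5 -4.4 0 0 0 17 0; 6 -5.8 0 0 0 23 0; 6.8 -6.6 0 0 0 28.7 0")

```text
time_s: 6.48
eef_pos: [0.5482, -0.2275, 0.1682]
eef_rot: [0.009, 1.0, -0.001, -0.001]
contact_force: [-0.3, -0.1, -5.0]
opening: 0.0338
```

Call:
jog_arm(moves="0 0 0 0 0 0 0; 0 0 0 0 0 0 0; 0 0 0 0 0 0 0; 0 0 0 0 0 0 0; 0 0 0 0 0 0 0")

```text
time_s: 6.9
eef_pos: [0.5511, -0.2224, 0.1686]
eef_rot: [0.003, 1.0, 0.0, 0.0]
contact_force: [-0.9, -0.5, -5.2]
opening: 0.0336
```

```bash
python3 g.py 549.5 -228.2 172 89.5
python3 - <<'E'
from h import *
c=cam('side','s3.png');t=cam('top','t3.png')
a=cv2.resize(c['frame'][200:380,300:500],(400,360)); b=cv2.resize(t['frame'][70:250,360:560],(400,360));cv2.imwrite('pics/s3c.png',np.hstack([a,b]))
E
```

```text
t 6.9 pos [ 551.1 -222.4  168.6] tool-y yaw 89.66 tilt z [ 1.e-04  8.e-04 -1.e+00] F [-0.9 -0.5 -5.2] open 0.0336
d tool cm [ 0.15 -0.58 -0.34] turn z 0.16 q [ 0.49  0.47 -0.19  1.77  0.11  0.91  1.81]
```

View pics/s3c.png

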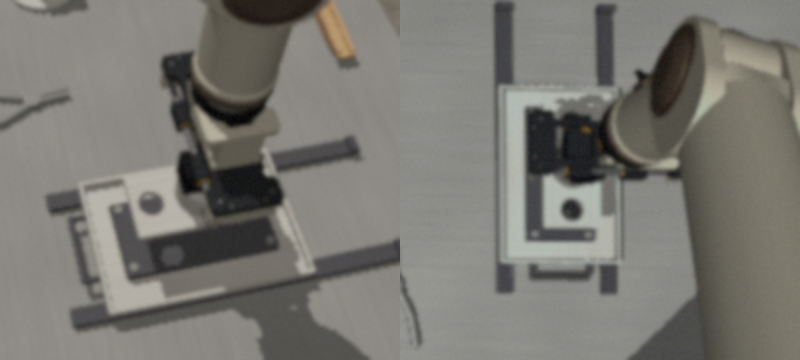

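Call:
jog_arm(moves="0.1 -0.3 0.5 0 0 0.1 0; 0.15 -0.58 1.2 0 0 0.2 0; 0.15 -0.58 2 0 0 0.2 0; 0.15 -0.58 2 0 0 0.2 0; 0.15 -0.58 2 0 0 0.2 0")

```text
time_s: 7.42
eef_pos: [0.5481, -0.2294, 0.1474]
eef_rot: [0.006, 1.0, 0.001, -0.001]
contact_force: [0.3, -0.5, -4.9]
opening: 0.0339
```

```bash
python3 g.py 549.5 -228.2 148 89.5
python3 - <<'E'
from h import *
c=cam('side','s4.png');t=cam('top','t4.png')
z=env.get_state()['eef_pos'][2]-.0796+.010
P=[[.4915,-.228,z]]
print(z,proj(c,P),proj(t,P))
def cr(f,P):
    u,v=np.int32(P[0]); u-=20;v-=18
    return cv2.convertScaleAbs(cv2.resize(f[v:v+36,u:u+40],(400,360),interpolation=cv2.INTER_CUBIC),alpha=1.3),(u,v)
a,o1=cr(c['frame'],proj(c,P));b,o2=cr(t['frame'],proj(t,P));print(o1,o2)
cv2.imwrite('pics/s4c.png',np.hstack([a,b]))
E
```

```text
t 7.4167 pos [ 548.1 -229.4  147.4] tool-y yaw 89.26 tilt z [-0.0024  0.0011 -1.    ] F [ 0.3 -0.5 -4.9] open 0.0339
d tool cm [-0.13  0.12 -0.06] turn z -0.24 q [ 0.49  0.5  -0.18  1.79  0.11  0.87  1.82]
0.0788674402665568 [[375.24440261 307.05416989]] [[445.51797066 175.64731309]]
(np.int32(355), np.int32(289)) (np.int32(425), np.int32(157))
```

View pics/s4c.png

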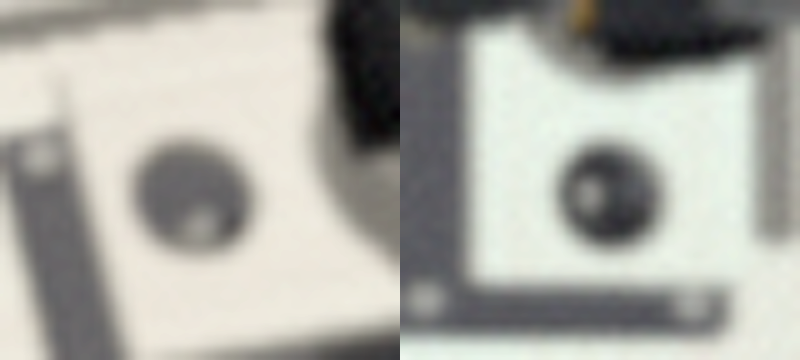

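```bash
python3 - <<'E'
from h import *
c=cam('side');t=cam('top')
print(plane(c,[(373.8,308.0)],.0788)*1000,plane(t,[(445.4,176.0)],.0788)*1000)
E
python3 g.py 549.5 -228.2 148 89.5
```

```text
[[ 487.59063054 -229.60301103   78.8       ]] [[ 490.55979152 -227.69207381   78.8       ]]
t 7.6167 pos [ 549.4 -229.6  149. ] tool-y yaw 89.29 tilt z [ 6.e-04 -0.e+00 -1.e+00] F [ 0.4 -0.1 -4.7] open 0.0338
d tool cm [-0.    0.14  0.1 ] turn z -0.21 q [ 0.49  0.49 -0.18  1.79  0.11  0.87  1.82]
```

Call:
jog_arm(moves="0 0.1 0.4 0 0 -0.2 0; 0 0.14 0.8 0 0 -0.2 0; 0 0.14 1.2 0 0 -0.2 0; 0 0.14 1.6 0 0 -0.2 0; 0 0.14 1.8 0 0 -0.2 0")

```text
time_s: 8.03
eef_pos: [0.5486, -0.2281, 0.1298]
eef_rot: [0.005, 1.0, 0.0, -0.001]
contact_force: [0.3, -0.8, -5.5]
opening: 0.0338
```

Call:
jog_arm(moves="0 0 0.2 0 0 0 0; 0 0 0.4 0 0 0 0; 0 0 0.6 0 0 0 0; 0 0 0.8 0 0 0 0; 0 0 1 0 0 0 0")

```text
time_s: 8.45
eef_pos: [0.5492, -0.2283, 0.1206]
eef_rot: [0.005, 1.0, -0.0, 0.0]
contact_force: [0.6, -0.0, -5.3]
opening: 0.0342
```

```bash
python3 g.py 549.5 -228.2 107.6 89.5;python3 - <<'E'
from h import *
c=cam('side','s5.png');t=cam('top','t5.png')
a=cv2.resize(c['frame'][270:360,330:430],(400,360)); b=cv2.resize(t['frame'][110:200,400:500],(400,360));cv2.imwrite('pics/s5c.png',np.hstack([a,b]))
E
```

```text
t 8.45 pos [ 549.2 -228.3  120.6] tool-y yaw 89.48 tilt z [ 2.e-04 -0.e+00 -1.e+00] F [ 0.6 -0.  -5.3] open 0.0342
d tool cm [-0.03  0.01  1.3 ] turn z -0.02 q [ 0.49  0.53 -0.18  1.8   0.12  0.82  1.81]
```

View pics/s5c.png

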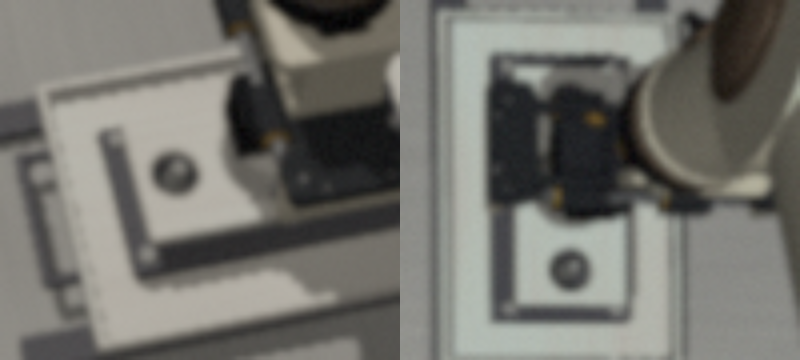

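The peg is centred in the visible hole in both views: side crop (175,172), top crop (570,270). There is no contact force. Now the last 13 mm, slowly.

Call:
jog_arm(moves="0 0 0.2 0 0 0 0; 0 0 0.4 0 0 0 0; 0 0 0.6 0 0 0 0; 0 0 0.8 0 0 0 0; 0 0 1 0 0 0 0")

```text
time_s: 8.97
eef_pos: [0.5491, -0.2282, 0.1104]
eef_rot: [0.005, 1.0, 0.0, -0.0]
contact_force: [-0.1, 0.1, -4.0]
opening: 0.0336
```

Call:
jog_arm(moves="0 0 0.1 0 0 0 0; 0 0 0.2 0 0 0 0; 0 0 0.25 0 0 0 0; 0 0 0.3 0 0 0 0; 0 0 0.3 0 0 0 0")

```text
time_s: 9.38
eef_pos: [0.5491, -0.2283, 0.108]
eef_rot: [0.005, 1.0, -0.0, -0.0]
contact_force: [-2.5, -0.1, -1.4]
opening: 0.0338
```

```bash
python3 g.py 549.5 -228.2 107.6 89.5
```

```text
t 9.3833 pos [ 549.1 -228.3  108. ] tool-y yaw 89.47 tilt z [-0. -0. -1.] F [-2.5 -0.1 -1.4] open 0.0338
d tool cm [-0.04  0.01  0.04] turn z -0.03 q [ 0.48  0.55 -0.18  1.81  0.13  0.79  1.8 ]
```

Call:
jog_arm(moves="0 0 0.05 0 0 0 0; 0 0 0.1 0 0 0 0; 0 0 0.1 0 0 0 0; 0 0 0.1 0 0 0 0; 0 0 0.1 0 0 0 0")

```text
time_s: 9.8
eef_pos: [0.5491, -0.2283, 0.1079]
eef_rot: [0.005, 1.0, -0.0, 0.0]
contact_force: [-3.4, 0.4, 5.6]
opening: 0.0339
```

```bash
python3 g.py 549.5 -228.2 107.6 89.5
```

```text
t 9.8 pos [ 549.1 -228.3  107.9] tool-y yaw 89.47 tilt z [ 1.e-04 -2.e-04 -1.e+00] F [-3.4  0.4  5.6] open 0.0339
d tool cm [-0.04  0.01  0.03] turn z -0.03 q [ 0.48  0.55 -0.18  1.81  0.13  0.79  1.8 ]
```

It's seated: z stopped at 107.9 mm (107.6 expected) and the plate carries the weight, +5.6 N. Releasing, waiting for the fingers to open, then retreating.

Call:
jog_arm(moves="0 0 0 0 0 0 1; 0 0 0 0 0 0 1; 0 0 0 0 0 0 1; 0 0 0 0 0 0 1; 0 0 0 0 0 0 1")

```text
time_s: 10.22
eef_pos: [0.5494, -0.2283, 0.1067]
eef_rot: [0.005, 1.0, -0.0, 0.0]
contact_force: [0.2, -0.2, -0.8]
opening: 0.0628
```

Call:
jog_arm(moves="0 0 0 0 0 0 1; 0 0 0 0 0 0 1; 0 0 0 0 0 0 1; 0 0 0 0 0 0 1; 0 0 0 0 0 0 1")

```text
time_s: 10.63
eef_pos: [0.5491, -0.2282, 0.1067]
eef_rot: [0.005, 1.0, 0.0, -0.0]
contact_force: [-0.1, 0.5, -0.0]
opening: 0.0911
```

Call:
jog_arm(moves="0 0 -0.5 0 0 0 1; 0 0 -1.5 0 0 0 1; 0 0 -3 0 0 0 1; 0 0 -5 0 0 0 1; 0 0 -7 0 0 0 1")

```text
time_s: 11.05
eef_pos: [0.5489, -0.2282, 0.178]
eef_rot: [0.005, 1.0, 0.0, -0.0]
contact_force: [0.4, -0.2, 0.3]
opening: 0.0923
```

Call:
jog_arm(moves="1 2 -1 0 0 0 1; 2 4.5 -2 0 0 0 1; 3 7 -3 0 0 0 1; 4 9.5 -3.5 0 0 0 1; 4.5 12 -4 0 0 0 1")

```text
time_s: 11.47
eef_pos: [0.5044, -0.107, 0.2184]
eef_rot: [0.005, 1.0, -0.0, 0.001]
contact_force: [-0.3, -0.2, -0.2]
opening: 0.0916
```

```bash
python3 g.py 549.5 -228.2 107.6 89.5;python3 - <<'E'
from h import *
c=cam('side','s6.png');t=cam('top','t6.png')
a=cv2.resize(c['frame'][250:360,320:460],(400,320)); b=cv2.resize(t['frame'][90:210,390:530],(400,320));cv2.imwrite('pics/s6c.png',np.hstack([a,b]))
E
```

```text
t 11.4667 pos [ 504.4 -107.   218.4] tool-y yaw 89.45 tilt z [ 1.2e-03 -8.0e-04 -1.0e+00] F [-0.3 -0.2 -0.2] open 0.0916
d tool cm [ -4.61 -12.06  11.09] turn z -0.05 q [ 0.37  0.28 -0.25  1.92  0.08  0.95  1.64]
```

View pics/s6c.png

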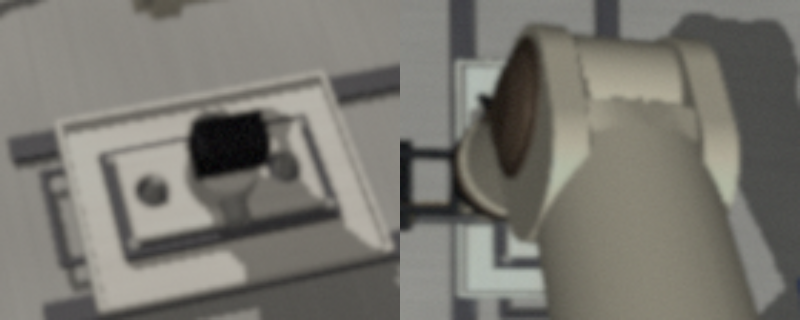

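View pics/s6.png

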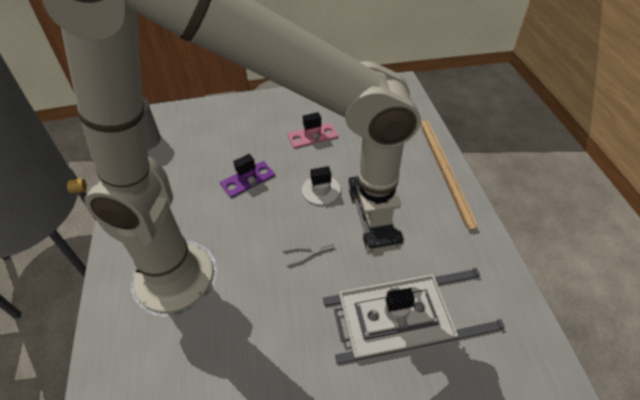

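The head sits flat on the foot, with a peg in each hole (side crop (152,190) and (286,165)). The cover at (320,185) is unmoved and the gripper is clear. Handing in.

```bash
python3 -c "
from rig import env
print(env.close_job())"
```

```text
the job is handed in; nothing more can be done
None
```

The pump head is on its foot, over both pegs, and released; I handed the job in at about 11.6 s of the 38 s allowed. I gripped it by its black block, lifted it, turned it about 29° to line up with the pegs, and lowered it slowly.

- **Seating:** the descent stopped at z = 107.9 mm, against 107.6 mm expected, with the foot pushing back about 5.6 N. The side view after release shows the flange lying flat with a peg in each hole.
- **Surroundings:** in the last side view the gripper stands clear with no contact force, and the blank cover and the pink and purple look-alikes are where they were.
- **Disagreements:** before lowering, the two cameras differed by about 3 mm on the near hole's position, within the 6 mm of play on each side. The arm also swung a few mm after fast moves, so I corrected for that before gripping and before lowering. In the last top picture the arm hid the foot, so the final check rests on the side view and the forces.

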